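# Slide a spacer along the jig fence into its corner pocket

### The arm

A 6-joint arm with a two-finger parallel gripper is mounted at the origin on the work surface. World frame = base frame: x ahead of the robot, y to its left, z up, the work surface at z = 0. Lengths are in m, angles in rad, forces in N, time in s.
With the tool pointing down it reaches from about 0.275 to 0.75 m from the base axis. Payload 10.2 kg.
Tool frame: the origin (TCP) lies at the very end of the fingers, on their centre line; the grasp point (between the pads) lies 19 mm behind it; z points along the fingers, y is the line along which they close (so a half turn about z gives the same grasp; the last joint's range is limited). The gripper opens to 85 mm and grips with 20 to 120 N. Pads are 22 mm wide; open, the fingers measure 114 mm over their backs; the gripper's body (76 mm by 85 mm) begins 54 mm behind the grasp point. The pads swing forward as they close: fully open they stand 13 mm farther back than shut.
Start: joints at [-1.495, 0.313, 1.498, -0, 1.331, -0.223], TCP at [0.155, -0.502, 0.231] pointing down, gripper open.
Joint ranges: [-2.94, 2.94], [-0.97, 2.17], [0.19, 2.56], [-1.23, 4.37], [0.02, 3.11], [-2.88, 2.88]. Speed limits (rad/s): [2.39, 2.39, 3.01, 3.14, 3.14, 3.14].

### API

Orientations are given as a unit quaternion [w, x, y, z].
In Python, from cell import robot, eyes gives the robot as it stands.
- The arm moves only by the tool drive_tool, never from a script. Its argument "motion" is a list of rows, each a list of 7 numbers: the finger opening in m, from 0 to 0.0854, then the shift along the tool's x, y, z in m, then the turn, a rotation vector about the tool's x, y, z in rad. In form: [[grip, dx, dy, dz, rx, ry, rz], ...]. A call has 1 to 8 rows; each row shifts and turns the commanded pose from where the row before left it, along the tool's axes as they then stand; what a row does not reach is not made up. A row lasts 1/12 s, in which the tool goes at most 41.7 mm and 7.16 degrees, less where a joint would pass 70% of its speed; a pose out of reach is approached as far as the arm can. A call is refused whole if a number of a shift passes 0.0417 or a number of a turn 0.125, either way. A call with a gripper value outside its range is refused whole. The fingers move at their own pace and stop on an object; the grip force is fixed at half the most. Time passes only in rows, so rows that do not move let the fingers close. It gives the time, the measured TCP pose, the force, the opening and the grip force at its end, in the units of the state.
- robot.sense(): the state, without advancing time (a new reading comes with each control period).
- eyes.get_image(name): name is "scene" or "top" or "wrist"; returns a dict with "pixels" (400x640x3 uint8, red, green, blue), "mtx" (3x3 intrinsics, pixels), "D" ([k1, k2, p1, p2, k3] as OpenCV has them; the pictures are not rectified), "camera_from_world" (4x4, takes a point from world to camera coordinates). Camera axes: x right, y up, looking along -z (the intrinsics and any distortion apply to the point x, -y, -z); pixel columns grow to the right and rows downward; lengths in m; the calibration is good to about 2 mm. A picture is of the moment at which its call begins. There is no depth.
- robot.hand_in(): hands the job in; it is judged then, once.
Trained networks look in the newest picture that a camera, given by its name, has taken for a name from the list of things; names that differ only in an ending like _2 or _b are one class to them, and where a whole thing is asked for, a point or a joint stands for the part that bears it (a point fixed in the world has none). Each returns a list of dicts, best first, with "score" (0 to 1); they miss things now and then, are a little off and sometimes report something else, mostly with a low value. They report only what shows in the picture. A call takes as long as a camera call. They do not tell look-alikes from the thing itself.
- eyes.search_frame(camera, thing): "position" ([column, row] as shares, 0 to 1, of the picture: columns of its width, rows of its height, amid what is visible of it).
- eyes.regions_of(camera, thing): "mask" (400x640 bool, what is visible of it) and "position" ([column, row] as shares, 0 to 1, of the picture: columns of its width, rows of its height, amid what is visible of it).
The state is a dict: "clock": time; "joint_pos": joint angles; "qd": joint speeds; "joint_torque": joint torques, N m; "eef_pos": TCP position; "tool_rot": TCP orientation; "wrist_force": force on the tool from outside, world axes, zero at the start; "wrist_torque": the same for the moment, N m; "opening": finger opening in m; "grip_force": force on a finger pad.
Only numpy, scipy, OpenCV 4.12 (cv2) and the standard library are available. Lean on these libraries where they do the work, as an engineer would, in place of code of your own. Each camera call takes 0.05 s, during which the arm holds its last target. There are 200 camera calls.

### The job

Get the oblong maple spacer ready for drilling: push it flat against the fence of the grey jig board before it enters the pocket, then, keeping it against the fence, slide it along into the corner pocket until it is fully home against the end stop, and draw away from it. Only push it with the fingers: it must stay down on the board and not be lifted, and the other things on the bench are to be left where they are.

Things in the scene. Friction and masses are not known exactly. Their poses are not given: they have to be found in the camera images.
- jig: fixed grey laminate jig board 240 (x) by 450 (y) by 12 mm thick, turned up to 0.25 rad; origin under its centre, x points away from the robot, y along the fence, z up. A straight dark wood fence 22 mm thick and 450 mm long stands 24 mm above the board near its far edge; its face towards the robot is the plane x = +70 mm of this frame.
- fence_face (a point): middle of the fence's face that looks to the robot, at the height of the board's top (12 mm above the bench); axes as the jig's, so the spacer lies flat against the fence when its centre is at x = -18 mm here.
- stop: fixed dark wood end stop on the board at one end of the fence, left (+y of the jig) or right (-y), it changes. Axes as the jig's; origin on the board's top, 52 mm before the fence's face, midway along its width. Its block reaches from x 0 to the fence, is 30 mm wide along y and 24 mm high. The spacer is fully home with its short end on the block: its centre is then 45 mm from this origin along y.
- lip (a point): middle of the top of the stop's keeper lip: a strip parallel to the fence, 12 mm thick, 16 mm high above the board, running 40 mm either way along y from here, so 25 mm beyond the block's faces. The corner pocket is the bay between fence, block and lip on the side that looks to the middle of the board: 40 mm wide from fence to lip, 25 mm deep to the block.
- plate: flat aluminium mounting plate, 52 by 30 by 2 mm, fixed on the board at the other end of the fence, where the stop is not. Not a pocket.
- spacer: loose oblong block of pale maple, 36 (x) by 60 (y) by 24 mm high, 25 to 50 g, lying on the board between the robot and the fence, nearer the middle; origin at the centre of its underside, y along its 60 mm length. It starts turned up to 0.5 rad from the fence and clear of it, and slides easily when pushed. Home, its 60 mm side is against the fence and 35 mm of its length stick out of the pocket.
- disc: loose turned maple disc, 46 mm across, 18 mm high, on the board near one of the corners nearest the robot; origin under its centre. Leave alone.
- finial: loose turned maple finial, 36 mm foot, 56 mm high, standing on the board near the other corner nearest the robot; origin under its centre. Leave alone.
- offcut: loose maple offcut 50 by 150 by 50 mm on the bench, left of the jig; origin under its centre. Leave alone.
- glue: white glue bottle, 56 mm across, 140 mm high, right of the jig; origin under its centre. Leave alone.
- tin: bare metal tin, 84 mm across, 90 mm high, left of the jig; origin under its centre. Leave alone.
- chisel: loose hand tool with dark wooden handle, 240 mm long, lying right of the jig; its x axis runs along it. Leave alone.
- collar: loose steel collar, 64 mm across, 22 mm high, right of the jig; origin under its centre. Leave alone.
Mind the look-alikes: they are no part of the job. Leave any yellow look-alike of the spacer alone.

How it is judged:
By the outcome, as a careful person would: the job done as asked, in the order asked, and still so for the second after the job is handed in, with the robot touching nothing.
It also fails if it takes over 51 s, if anything falls off the work surface, if the arm or the gripper's body presses on something with over 40 N, if the wrist force passes 120 N, or if a joint passes its speed limit or range.

## Working session

There is one attempt and no reset: what is moved stays moved. The work goes in short steps, Python scripts to look and compute and a tool call to move; the robot and the scene stay as the last step left them, time stands still between calls to the robot, and variables do not carry over. Pictures are saved under pics/ and viewed, at most 10 in all, crops included, and the job is handed in when it is done.

Besides the shell and the picture viewer there is one more tool, called after ">>>" in YAML: its name, and indented under it one key for each argument. drive_tool: Moves the arm, as the interface text tells. Its arguments: {"type":"object","properties":{"motion":{"type":"array"}},"required":["motion"]}

```bash
mkdir -p pics; ls
cat > h.py <<'E'
import numpy as np, cv2
from cell import robot, eyes
def ray(im,uv,z):
    "pixel -> world at height z"
    p=cv2.undistortPoints(np.array([[uv]],float),im["mtx"],np.array(im["D"],float))[0,0]
    T=np.array(im["camera_from_world"]);R=T[:3,:3];c=-R.T@T[:3,3]
    d=R.T@np.array([p[0],-p[1],-1.]);return c+d*(z-c[2])/d[2]
def px(im,P):
    T=np.array(im["camera_from_world"]);q=T[:3,:3]@np.array(P,float)+T[:3,3]
    return cv2.projectPoints(np.array([[q[0],-q[1],-q[2]]]),np.zeros(3),np.zeros(3),im["mtx"],np.array(im["D"],float))[0].ravel()
E
python3 - <<'E'
from h import *
im=eyes.get_image("top");cv2.imwrite("pics/top0.png",im["pixels"][:,:,::-1])
T=np.array(im["camera_from_world"]);print(-T[:3,:3].T@T[:3,3])
for n in ["spacer","stop","plate","disc","finial","jig","tin","glue","collar","offcut","chisel"]:
    for r in eyes.regions_of("top",n)[:3]:
        u=np.array(r["position"])*[640,400]
        m=r["mask"].astype(np.uint8); pts=cv2.findNonZero(m)
        print(n,round(r["score"],2),u.round(),ray(im,u,0.03).round(3),cv2.boxPoints(cv2.minAreaRect(pts)).round().tolist())
print(robot.sense())
E
```

```text
pics
[0.39637232 0.02318444 1.34534428]
spacer 0.81 [312. 188.] [ 0.557 -0.006  0.03 ] [[303.0, 189.0], [324.0, 182.0], [328.0, 195.0], [307.0, 202.0]]
spacer 0.59 [335. 255.] [ 0.368 -0.072  0.03 ] [[320.0, 254.0], [327.0, 243.0], [344.0, 255.0], [337.0, 265.0]]
spacer 0.57 [279. 254.] [0.37  0.083 0.03 ] [[271.0, 254.0], [279.0, 244.0], [296.0, 257.0], [288.0, 267.0]]
stop 0.5 [386. 165.] [ 0.627 -0.219  0.03 ] [[373.0, 149.0], [402.0, 149.0], [402.0, 169.0], [373.0, 169.0]]
plate 0.72 [268. 172.] [0.603 0.12  0.03 ] [[264.0, 161.0], [275.0, 161.0], [275.0, 178.0], [264.0, 178.0]]
plate 0.59 [449. 265.] [ 0.347 -0.393  0.03 ] [[442.0, 244.0], [451.0, 242.0], [459.0, 284.0], [450.0, 286.0]]
plate 0.39 [331. 181.] [ 0.579 -0.06   0.03 ] [[247.0, 146.0], [404.0, 132.0], [412.0, 214.0], [254.0, 228.0]]
disc 0.59 [393. 209.] [ 0.503 -0.237  0.03 ] [[383.0, 206.0], [393.0, 197.0], [401.0, 205.0], [392.0, 215.0]]
disc 0.21 [386. 167.] [ 0.623 -0.217  0.03 ] [[371.0, 152.0], [399.0, 148.0], [401.0, 167.0], [373.0, 170.0]]
finial 0.32 [158. 148.] [0.665 0.431 0.03 ] [[139.0, 133.0], [176.0,
[... 924 characters left out ...]
ck': 0.6, 'joint_pos': array([-1.49541627e+00,  3.12881122e-01,  1.49769915e+00, -2.58865487e-05,
        1.33102496e+00, -2.23391082e-01]), 'qd': array([-0.00093001,  0.00199384, -0.00095083, -0.00029902, -0.00021504,
       -0.00052469]), 'joint_torque': array([-9.24792512e-04, -4.12034547e+01, -2.59836888e+01, -2.20910815e-04,
        5.44867307e-04,  1.33647248e-05]), 'eef_pos': array([ 0.15451805, -0.50174401,  0.23130416]), 'tool_rot': array([-7.20264478e-06,  9.88862253e-01,  1.48833611e-01, -1.20734756e-05]), 'wrist_force': array([-0.61190789,  0.1610494 , -0.25074466]), 'wrist_torque': array([-0.01558902,  0.02037591, -0.0300152 ]), 'grip_force': 0.0, 'opening': 0.08538079025363172}
```

View pics/top0.png

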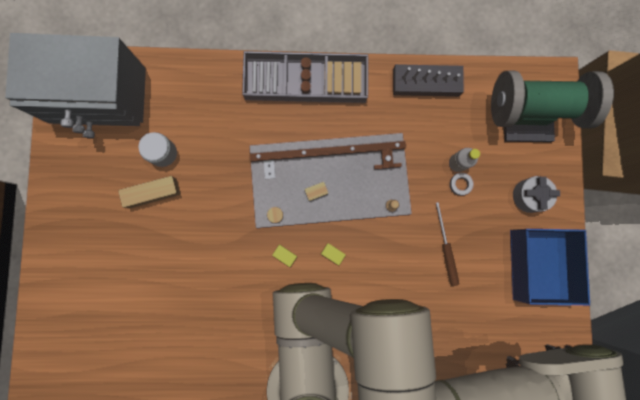

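The top view shows the board centred near (331,180). The fence runs (250,156)–(404,145), with the stop and lip on the right at (388,158) and the plate at (269,170). The spacer is at (316,191), the disc at (275,215) and the finial at (393,205). The yellow look-alikes are on the bench at (285,256) and (333,254). Next I'll take a closer look.

Run:
```python
from h import *
im=eyes.get_image("top");p=im["pixels"][:,:,::-1][125:235,240:420]
cv2.imwrite("pics/top1.png",cv2.resize(p,None,fx=4.4,fy=4.4,interpolation=cv2.INTER_CUBIC))
s=eyes.get_image("scene");cv2.imwrite("pics/scene0.png",s["pixels"][:,:,::-1])
T=np.array(s["camera_from_world"]);print(-T[:3,:3].T@T[:3,3])
```

```text
[1.08549022 0.56034915 1.11269202]
```

View pics/top1.png

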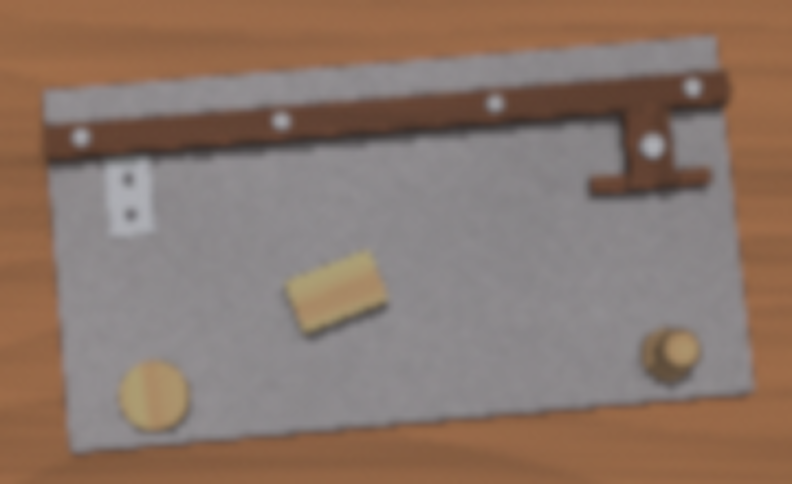

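View pics/scene0.png

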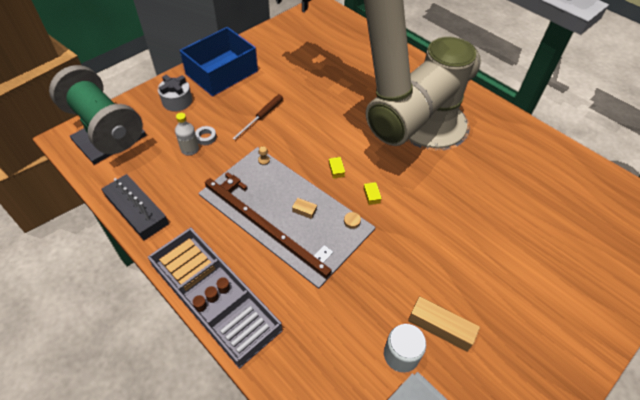

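The crop shows the board corners at crop pixels (44,92), (716,37), (752,392) and (70,452). The spacer's top corners are about (285,285), (372,251), (386,298) and (304,331), and the stop block screw is at (652,146). In the scene view the spacer is at (304,208), clear of the other things.

```bash
cat > a.py <<'E'
from h import *
im=eyes.get_image("top")
C=lambda x,y:[(x+.5)/4.4-.5+240,(y+.5)/4.4-.5+125]
from scipy.optimize import least_squares
def fit(loc,pix,z,x0):
    def f(v):
        c,s=np.cos(v[2]),np.sin(v[2])
        return np.concatenate([px(im,[v[0]+c*a-s*b,v[1]+s*a+c*b,z])-q for (a,b),q in zip(loc,pix)])
    r=least_squares(f,x0);return r.x,np.abs(r.fun).max()
B=[(.12,.225),(.12,-.225),(-.12,-.225),(-.12,.225)]
j,e=fit(B,[C(44,92),C(716,37),C(752,392),C(70,452)],.012,[.58,-.05,.1])
print("jig",j.round(4),e)
s,e=fit([(.018,.03),(.018,-.03),(-.018,-.03),(-.018,.03)],[C(285,285),C(372,251),C(386,298),C(304,331)],.036,[.55,0,.3])
print("spacer",s.round(4),e)
R=lambda a:np.array([[np.cos(a),-np.sin(a)],[np.sin(a),np.cos(a)]])
tj=lambda p:R(j[2]).T@(np.array(p)-j[:2])
print("spacer in jig",tj(s[:2]).round(4),s[2]-j[2])
for n,p,z in [("stopscrew",(652,146),.036),("lipL",(588,186),.028),("lipR",(710,177),.028),("fenceL",(46,152),.036),("fenceR",(728,100),.036),("disc",(154,396),.03),("finialfoot",(668,358),.012)]:
    print(n,tj(ray(im,C(*p),z)[:2]).round(4))
E
python3 a.py
```

```text
jig [ 0.5861 -0.0578  0.1012] 0.7060092390696582
spacer [ 0.5496 -0.0175  0.385 ] 0.9626347213601889
spacer in jig [-0.0322  0.0438] 0.28378557956056205
stopscrew [ 0.0454 -0.1696]
lipL [ 0.0239 -0.1266]
lipR [ 0.0231 -0.2071]
fenceL [0.0738 0.2231]
fenceR [ 0.0716 -0.2225]
disc [-0.0891  0.1665]
finialfoot [-0.0919 -0.1703]
```

>>> drive_tool:
  motion:
    - [0.02,0,0,0,0,0,0.099]
    - [0.02,0,0,0,0,0,0.099]
    - [0.02,0.026,-0.03,0,0,0,0]
    - [0.02,0.026,-0.03,0,0,0,0]
    - [0.02,0.026,-0.03,0,0,0,0]
    - [0.02,0.026,-0.03,0,0,0,0]
    - [0.02,0.026,-0.03,0,0,0,0]
    - [0.02,0.026,-0.03,0,0,0,0]

```text
clock: 1.42
eef_pos: [0.2923, -0.3053, 0.2314]
tool_rot: [0.0, 0.999, 0.05, 0.0]
wrist_force: [1.2, -0.9, 0.5]
opening: 0.0201
grip_force: 0.0
```

>>> drive_tool:
  motion:
    - [0.02,0.026,-0.03,0,0,0,0]
    - [0.02,0.026,-0.03,0,0,0,0]
    - [0.02,0.026,-0.03,0.008,0,0,0]
    - [0.02,0.026,-0.03,0.01,0,0,0]
    - [0.02,0.026,-0.03,0.01,0,0,0]
    - [0.02,0.026,-0.03,0.01,0,0,0]
    - [0.02,0.013,-0.025,0.01,0,0,0]
    - [0.02,0,0,0,0,0,0]

```text
clock: 2.08
eef_pos: [0.4396, -0.0819, 0.1816]
tool_rot: [-0.001, 0.999, 0.053, -0.001]
wrist_force: [-0.3, 0.1, -0.3]
opening: 0.02
grip_force: 0.0
```

```bash
cat > w.py <<'E'
from h import *
import sys
J=np.array([.5861,-.0578]);A=.1012
Rj=np.array([[np.cos(A),-np.sin(A)],[np.sin(A),np.cos(A)]])
w=eyes.get_image("wrist")
s=robot.sense();print(s["clock"],"tcp",s["eef_pos"].round(4),"jig",(Rj.T@(s["eef_pos"][:2]-J)).round(4),s["tool_rot"].round(4),s["opening"],s["wrist_force"].round(2))
v=cv2.cvtColor(w["pixels"],cv2.COLOR_RGB2BGR)
for n in ["spacer","stop"]:
  for r in eyes.regions_of("wrist",n)[:2]:
    u=np.array(r["position"])*[640,400]
    b=cv2.boxPoints(cv2.minAreaRect(cv2.findNonZero(r["mask"].astype(np.uint8))))
    print(n,round(r["score"],2),u.round(),[ (Rj.T@(ray(w,q,.036)[:2]-J)).round(4).tolist() for q in [u,*b]])
# predicted jig outline
for P in [[(.07,-.225),(.07,.225)],[(-.12,-.225),(-.12,.225)],[(.12,-.225),(.12,.225)]]:
  for t in np.linspace(0,1,60):
    q=J+Rj@(np.array(P[0])*(1-t)+np.array(P[1])*t)
    p=px(w,[*q,.012]); 
    if abs(p).max()<2000: cv2.circle(v,tuple(int(k) for k in p),2,(0,0,255),-1)
cv2.imwrite(sys.argv[1],v)
E
python3 w.py pics/w1.png
```

```text
2.1333 tcp [ 0.4393 -0.084   0.1825] jig [-0.1487 -0.0112] [-5.000e-04  9.986e-01  5.240e-02 -8.000e-04] 0.020195955339317784 [-0.48  0.41  0.55]
spacer 0.8 [255.  64.] [[-0.033, 0.0451], [-0.0226, 0.0791], [-0.0057, 0.0215], [-0.0416, 0.0093], [-0.0599, 0.0686]]
spacer 0.76 [298. 231.] [[-0.1955, 0.0073], [-0.2018, 0.0469], [-0.1669, 0.0225], [-0.2043, -0.0267], [-0.242, -0.0032]]
stop 0.76 [490.   7.] [[0.017, -0.162], [0.0206, -0.1186], [0.0243, -0.2014], [0.0147, -0.2031], [0.0112, -0.1196]]
stop 0.61 [253.  65.] [[-0.0335, 0.0463], [-0.0226, 0.0791], [-0.0053, 0.0212], [-0.0415, 0.0085], [-0.0603, 0.0682]]
```

View pics/w1.png

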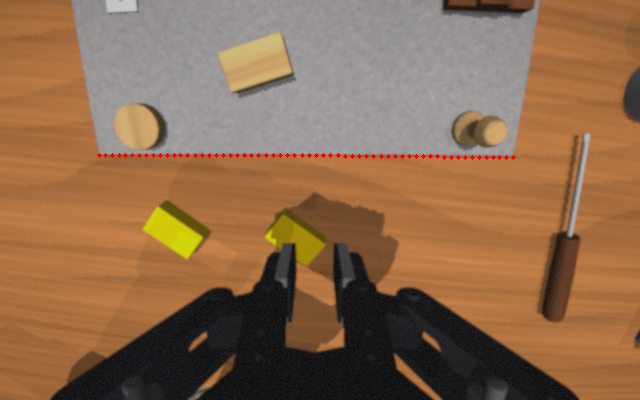

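The predicted board edge (red dots, row 156) lies right on the picture's edge. The spacer is at (255,62), matching the estimate, and the yellow look-alikes are off the board. I'll go behind the spacer and lower.

>>> drive_tool:
  motion:
    - [0.02,0.018,-0.018,0,0,0,0]
    - [0.02,0.018,-0.018,0.0,0,0,0]
    - [0.02,0.018,-0.018,0.01,0,0,0]
    - [0.02,0,0,0.03,0,0,0]
    - [0.02,0,0,0.03,0,0,0]
    - [0.02,0,0,0.03,0,0,0]
    - [0.02,0,0,0.03,0,0,0]
    - [0.02,0,0,0,0,0,0]

```text
clock: 2.9
eef_pos: [0.4848, -0.0276, 0.0494]
tool_rot: [-0.001, 0.999, 0.049, -0.004]
wrist_force: [-0.1, 1.0, -0.6]
opening: 0.0198
grip_force: 0.0
```

```bash
python3 w.py pics/w2.png
```

```text
2.95 tcp [ 0.4863 -0.0278  0.0522] jig [-0.0963  0.0399] [-6.000e-04  9.988e-01  4.940e-02 -1.900e-03] 0.01989379158506355 [ 0.5  -0.27  0.97]
spacer 0.88 [330. 335.] [[-0.1621, 0.0297], [-0.1736, 0.0452], [-0.1498, 0.0265], [-0.1638, 0.0149], [-0.1889, 0.0336]]
spacer 0.68 [156. 319.] [[-0.1506, 0.1437], [-0.1524, 0.1508], [-0.1353, 0.1251], [-0.1993, 0.1019], [-0.2214, 0.1298]]
stop 0.78 [627.  32.] [[0.0199, -0.1169], [0.0274, -0.1031], [0.0288, -0.1216], [0.015, -0.1252], [0.0138, -0.1064]]
```

>>> drive_tool:
  motion:
    - [0.02,0,-0.004,0.016,0,0,0]
    - [0.02,0,0,0.016,0,0,0]
    - [0.02,0,0,0,0,0,0]
    - [0.02,0.012,0,0,0,0,0]
    - [0.02,0.01,0,0,0,0,0]
    - [0.02,0.008,0,0,0,0,0]
    - [0.02,0.008,0,0,0,0,0]
    - [0.02,0.008,0,0,0,0,0]

```text
clock: 3.72
eef_pos: [0.5339, -0.0184, 0.0225]
tool_rot: [0.0, 0.999, 0.05, 0.001]
wrist_force: [0.4, 0.3, 0.1]
opening: 0.0201
grip_force: 0.1
```

>>> drive_tool:
  motion:
    - [0.02,0.008,0,0,0,0,0]
    - [0.02,0.008,0,0,0,0,0]
    - [0.02,0.008,0,0,0,0,0]
    - [0.02,0.008,0,0,0,0,0]
    - [0.02,0.008,0,0,0,0,0]
    - [0.02,0.008,0,0,0,0,0]
    - [0.02,0.006,0,0,0,0,0]
    - [0.02,0,0,0,0,0,0]

```text
clock: 4.38
eef_pos: [0.5876, -0.0128, 0.0214]
tool_rot: [0.0, 0.999, 0.05, 0.0]
wrist_force: [0.6, -0.2, -0.2]
opening: 0.0197
grip_force: 0.0
```

```bash
python3 w.py pics/w3.png
```

```text
4.4333 tcp [ 0.5869 -0.0127  0.0213] jig [0.0053 0.0448] [0.000e+00 9.987e-01 5.050e-02 1.000e-04] 0.020037776909687145 [-0.32 -0.74  0.64]
spacer 0.6 [319. 210.] [[0.0397, 0.0422], [0.019, 0.0738], [0.0592, 0.0712], [0.0593, 0.013], [0.0191, 0.01]]
stop 0.59 [626. 227.] [[0.0306, -0.1121], [0.0394, -0.0988], [0.0393, -0.1163], [0.0236, -0.1222], [0.0239, -0.104]]
```

View pics/w3.png

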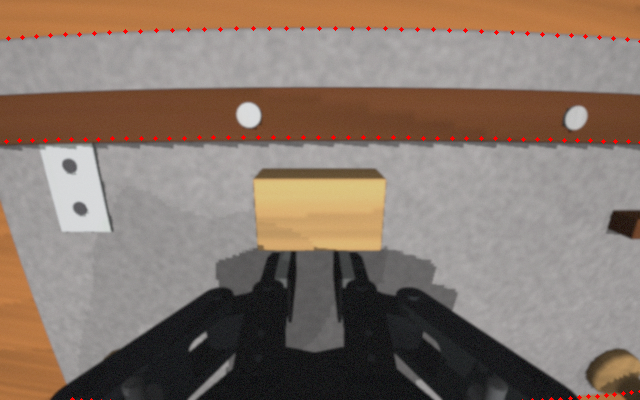

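The spacer (255–385, 170–250) is now square to the fence and seated flat on both fingers, with a gap of about 12 mm to the fence (dots at row 138). I'll close that gap gently.

>>> drive_tool:
  motion:
    - [0.02,0.005,0,0,0,0,0]
    - [0.02,0.004,0,0,0,0,0]
    - [0.02,0.002,0,0,0,0,0]
    - [0.02,0.001,0,0,0,0,0]
    - [0.02,0,0,0,0,0,0]

```text
clock: 4.95
eef_pos: [0.5986, -0.0116, 0.0213]
tool_rot: [0.0, 0.999, 0.05, 0.0]
wrist_force: [-0.2, -0.7, -0.8]
opening: 0.0201
grip_force: 0.0
```

>>> drive_tool:
  motion:
    - [0.02,0.001,0,0,0,0,0]
    - [0.02,0.001,0,0,0,0,0]
    - [0.02,0,0,0,0,0,0]

```text
clock: 5.2
eef_pos: [0.6006, -0.0114, 0.0213]
tool_rot: [-0.0, 0.999, 0.05, 0.0]
wrist_force: [0.5, 0.2, 0.1]
opening: 0.02
grip_force: 0.0
```

>>> drive_tool:
  motion:
    - [0.02,0.001,0,0,0,0,0]
    - [0.02,0.001,0,0,0,0,0]
    - [0.02,0,0,0,0,0,0]

```text
clock: 5.45
eef_pos: [0.6026, -0.0112, 0.0213]
tool_rot: [0.0, 0.999, 0.05, 0.0]
wrist_force: [0.2, -0.4, 0.1]
opening: 0.0205
grip_force: 0.0
```

>>> drive_tool:
  motion:
    - [0.02,0.001,0,0,0,0,0]
    - [0.02,0.0005,0,0,0,0,0]
    - [0.02,0,0,0,0,0,0]

```text
clock: 5.7
eef_pos: [0.604, -0.011, 0.0213]
tool_rot: [0.0, 0.999, 0.05, 0.0]
wrist_force: [-0.5, 0.1, 0.5]
opening: 0.0197
grip_force: 0.0
```

```bash
python3 w.py pics/w4.png
```

```text
5.75 tcp [ 0.604  -0.011   0.0213] jig [0.0225 0.0447] [-0.      0.9987  0.0504  0.    ] 0.019971571393078816 [-0.14 -0.55 -0.06]
spacer 0.85 [320. 211.] [[0.0555, 0.0416], [0.0713, 0.0715], [0.0714, 0.0123], [0.0346, 0.0095], [0.0346, 0.0739]]
spacer 0.67 [622. 251.] [[0.0338, -0.114], [0.0428, -0.0984], [0.0424, -0.121], [0.025, -0.1277], [0.0257, -0.1041]]
stop 0.57 [620. 249.] [[0.035, -0.1126], [0.0428, -0.0979], [0.0424, -0.121], [0.0244, -0.128], [0.0251, -0.1037]]
```

View pics/w4.png

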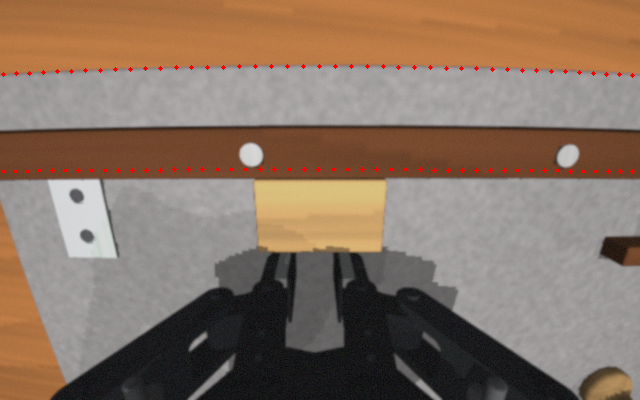

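The spacer's far edge (row 180) now meets the fence's top edge, so it is touching or within about a millimetre. I'll press lightly until there is force.

>>> drive_tool:
  motion:
    - [0.02,0.0005,0,0,0,0,0]
    - [0.02,0,0,0,0,0,0]
    - [0.02,0,0,0,0,0,0]

```text
clock: 6.1
eef_pos: [0.6045, -0.011, 0.0213]
tool_rot: [0.0, 0.999, 0.05, 0.0]
wrist_force: [-0.5, 0.7, 0.4]
opening: 0.0201
grip_force: 0.0
```

>>> drive_tool:
  motion:
    - [0.02,0.0005,0,0,0,0,0]
    - [0.02,0,0,0,0,0,0]
    - [0.02,0,0,0,0,0,0]

```text
clock: 6.35
eef_pos: [0.6046, -0.011, 0.0213]
tool_rot: [0.0, 0.999, 0.05, -0.0]
wrist_force: [-3.2, 0.4, 2.3]
opening: 0.0201
grip_force: 1.7
```

>>> drive_tool:
  motion:
    - [0.02,0.0005,0,0,0,0,0]
    - [0.02,0,0,0,0,0,0]
    - [0.02,0,0,0,0,0,0]

```text
clock: 6.6
eef_pos: [0.6046, -0.011, 0.0212]
tool_rot: [-0.0, 0.999, 0.05, -0.001]
wrist_force: [-6.9, -1.1, 3.5]
opening: 0.0201
grip_force: 3.3
```

Contact with the fence is confirmed by the force: the arm stalls at jig x = 0.023, as expected for flat seating. I'll back off, close the fingers and go round to the +y end.

>>> drive_tool:
  motion:
    - [0.02,-0.006,0,0,0,0,0]
    - [0.02,-0.015,0,0,0,0,0]
    - [0.0,-0.02,0,0,0,0,0]
    - [0.0,0,-0.02,0,0,0,0]
    - [0.0,0,-0.02,0,0,0,0]
    - [0.0,0,-0.02,0,0,0,0]
    - [0.0,0,0,0,0,0,0]
    - [0.0,0,0,0,0,0,0]

```text
clock: 7.27
eef_pos: [0.5586, 0.0453, 0.0214]
tool_rot: [0.0, 0.999, 0.051, 0.0]
wrist_force: [1.2, 0.2, -0.4]
opening: -0.0001
grip_force: 0.0
```

>>> drive_tool:
  motion:
    - [0.0,0.015,0,0,0,0,0]
    - [0.0,0.02,0,0,0,0,0]
    - [0.0,0.02,0,0,0,0,0]
    - [0.0,0.01,0,0,0,0,0]
    - [0.0,0,0,0,0,0,0]
    - [0.0,0,0,0,0,0,0]

```text
clock: 7.77
eef_pos: [0.6231, 0.0504, 0.0209]
tool_rot: [0.0, 0.999, 0.05, -0.0]
wrist_force: [-0.5, -0.1, 0.5]
opening: -0.0
grip_force: 0.0
```

```bash
python3 w.py pics/w5.png
```

```text
7.8167 tcp [0.6227 0.0506 0.021 ] jig [0.0473 0.1041] [-0.000e+00  9.987e-01  5.010e-02 -4.000e-04] 0.00022184469354464908 [0.76 0.74 0.71]
spacer 0.69 [436. 260.] [[0.0556, 0.0436], [0.0711, 0.0771], [0.0719, 0.0132], [0.0351, 0.0048], [0.035, 0.0743]]
```

View pics/w5.png

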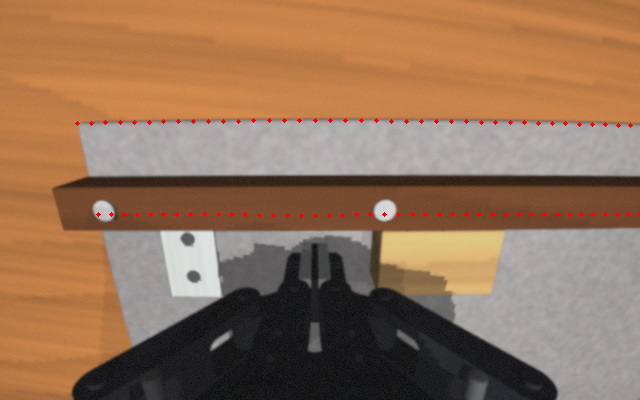

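The spacer (378–505, 230–295) is still flat on the fence, and the closed fingers are just beyond its +y end. I'll push it along with a slight bias toward the fence.

>>> drive_tool:
  motion:
    - [0.0,0,0.006,0,0,0,0]
    - [0.0,0,0.005,0,0,0,0]
    - [0.0,0,0.004,0,0,0,0]
    - [0.0,0.0002,0.004,0,0,0,0]
    - [0.0,0.0002,0.004,0,0,0,0]
    - [0.0,0.0002,0.006,0,0,0,0]
    - [0.0,0.0002,0.007,0,0,0,0]
    - [0.0,0.0002,0.007,0,0,0,0]

```text
clock: 8.58
eef_pos: [0.6287, 0.0078, 0.0213]
tool_rot: [0.0, 0.999, 0.05, -0.0]
wrist_force: [0.2, 0.3, -0.5]
opening: 0.0002
grip_force: 0.1
```

>>> drive_tool:
  motion:
    - [0.0,0.0002,0.007,0,0,0,0]
    - [0.0,0.0002,0.007,0,0,0,0]
    - [0.0,0.0002,0.007,0,0,0,0]
    - [0.0,0.0002,0.007,0,0,0,0]
    - [0.0,0.0002,0.007,0,0,0,0]
    - [0.0,0.0002,0.006,0,0,0,0]
    - [0.0,0.0002,0.004,0,0,0,0]
    - [0.0,0,0.002,0,0,0,0]

```text
clock: 9.25
eef_pos: [0.6348, -0.0388, 0.0213]
tool_rot: [0.0, 0.999, 0.05, 0.0]
wrist_force: [0.3, 0.4, 0.7]
opening: 0.0
grip_force: 0.1
```

```bash
python3 w.py pics/w6.png
```

```text
9.3 tcp [ 0.6348 -0.0388  0.0213] jig [0.0504 0.014 ] [1.000e-04 9.987e-01 5.010e-02 0.000e+00] -0.00028873267606629435 [0.45 0.39 0.66]
spacer 0.83 [405. 263.] [[0.0563, -0.0309], [0.0362, 0.0009], [0.0715, 0.0018], [0.0713, -0.0587], [0.0354, -0.0648]]
stop 0.93 [607. 284.] [[0.0417, -0.1427], [0.0225, -0.11], [0.072, -0.097], [0.0713, -0.1513], [0.0193, -0.172]]
```

View pics/w6.png

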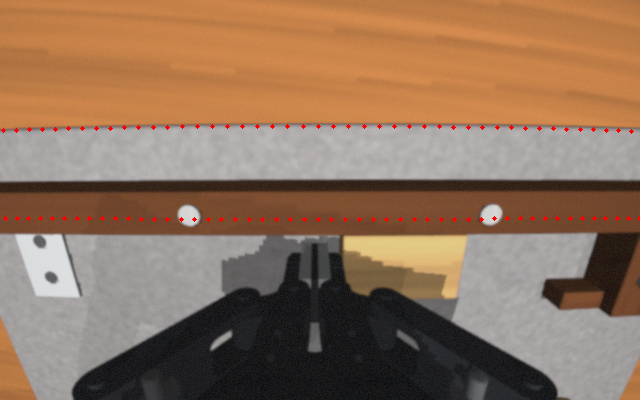

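The spacer (343–467, 235–298) is straight and still on the fence, and the pocket mouth between lip (545–605, 280–308) and fence is clear. I'll continue in.

>>> drive_tool:
  motion:
    - [0.0,0.0001,0.004,0,0,0,0]
    - [0.0,0.0001,0.007,0,0,0,0]
    - [0.0,0.0001,0.007,0,0,0,0]
    - [0.0,0.0001,0.007,0,0,0,0]
    - [0.0,0.0001,0.007,0,0,0,0]
    - [0.0,0.0001,0.007,0,0,0,0]
    - [0.0,0.0001,0.006,0,0,0,0]
    - [0.0,0.0001,0.005,0,0,0,0]

```text
clock: 10.07
eef_pos: [0.6406, -0.0886, 0.0213]
tool_rot: [0.0, 0.999, 0.05, 0.0]
wrist_force: [-1.1, 0.1, 1.0]
opening: 0.0001
grip_force: 0.1
```

>>> drive_tool:
  motion:
    - [0.0,0.0001,0.005,0,0,0,0]
    - [0.0,0.0001,0.005,0,0,0,0]
    - [0.0,0.0001,0.005,0,0,0,0]
    - [0.0,0.0001,0.005,0,0,0,0]
    - [0.0,0.0001,0.005,0,0,0,0]
    - [0.0,0,0.004,0,0,0,0]
    - [0.0,0,0.003,0,0,0,0]
    - [0.0,0,0.002,0,0,0,0]

```text
clock: 10.73
eef_pos: [0.6445, -0.1219, 0.0213]
tool_rot: [0.0, 0.999, 0.05, 0.0]
wrist_force: [-0.0, -0.4, 0.6]
opening: 0.0002
grip_force: 0.1
```

```bash
python3 w.py pics/w7.png
```

```text
10.7833 tcp [ 0.6445 -0.1222  0.0213] jig [ 0.0516 -0.0699] [1.000e-04 9.987e-01 5.020e-02 1.000e-04] 0.0001527803041344973 [-0.55 -0.49 -0.11]
spacer 0.78 [406. 264.] [[0.0569, -0.1152], [0.0368, -0.0825], [0.0725, -0.0819], [0.0714, -0.1432], [0.035, -0.149]]
spacer 0.29 [497. 285.] [[0.0439, -0.1641], [0.0713, -0.1192], [0.0731, -0.1876], [0.0197, -0.2043], [0.0192, -0.1268]]
stop 0.96 [498. 285.] [[0.044, -0.165], [0.0212, -0.1251], [0.0732, -0.119], [0.0726, -0.1887], [0.0187, -0.204]]
```

View pics/w7.png

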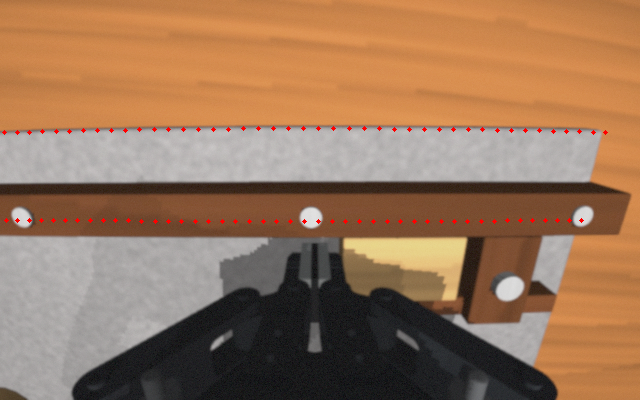

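The spacer (343–467, 238–300) is in the pocket against the fence, with only a few millimetres left to the block (468–525). I'll press until the force shows.

>>> drive_tool:
  motion:
    - [0.0,0,0.002,0,0,0,0]
    - [0.0,0,0.002,0,0,0,0]
    - [0.0,0,0.001,0,0,0,0]
    - [0.0,0,0,0,0,0,0]
    - [0.0,0,0,0,0,0,0]

```text
clock: 11.3
eef_pos: [0.645, -0.1265, 0.0213]
tool_rot: [0.0, 0.999, 0.05, -0.0]
wrist_force: [0.1, -0.8, 0.5]
opening: 0.0001
grip_force: 0.0
```

>>> drive_tool:
  motion:
    - [0.0,0,0.001,0,0,0,0]
    - [0.0,0,0.001,0,0,0,0]
    - [0.0,0,0,0,0,0,0]
    - [0.0,0,0,0,0,0,0]

```text
clock: 11.63
eef_pos: [0.6452, -0.1285, 0.0213]
tool_rot: [0.0, 0.999, 0.05, 0.0]
wrist_force: [-0.4, 0.5, -0.1]
opening: 0.0003
grip_force: 0.0
```

>>> drive_tool:
  motion:
    - [0.0,0,0.001,0,0,0,0]
    - [0.0,0,0.001,0,0,0,0]
    - [0.0,0,0.001,0,0,0,0]
    - [0.0,0,0,0,0,0,0]
    - [0.0,0,0,0,0,0,0]

```text
clock: 12.05
eef_pos: [0.6453, -0.1305, 0.0213]
tool_rot: [-0.001, 0.999, 0.05, -0.0]
wrist_force: [-0.8, 5.6, 1.9]
opening: -0.0001
grip_force: 2.5
```

>>> drive_tool:
  motion:
    - [0.0,0,0.001,0,0,0,0]
    - [0.0,0,0.0005,0,0,0,0]
    - [0.0,0,0,0,0,0,0]
    - [0.0,0,0,0,0,0,0]

```text
clock: 12.38
eef_pos: [0.6453, -0.1307, 0.0213]
tool_rot: [-0.002, 0.999, 0.051, -0.001]
wrist_force: [-1.6, 10.3, 2.5]
opening: -0.0002
grip_force: 5.5
```

>>> drive_tool:
  motion:
    - [0.0,0,0.0005,0,0,0,0]
    - [0.0,0,0.0005,0,0,0,0]
    - [0.0,0,0,0,0,0,0]
    - [0.0,0,0,0,0,0,0]

```text
clock: 12.72
eef_pos: [0.6453, -0.1308, 0.0212]
tool_rot: [-0.002, 0.999, 0.051, -0.001]
wrist_force: [-2.6, 14.7, 4.1]
opening: 0.0001
grip_force: 7.5
```

The arm has stalled at jig y ≈ -0.079, so the spacer is home. I'll draw away along +y, then go up.

>>> drive_tool:
  motion:
    - [0.0,0,-0.002,0,0,0,0]
    - [0.0,0,-0.004,0,0,0,0]
    - [0.0,0,-0.012,0,0,0,0]
    - [0.0,-0.005,-0.02,0,0,0,0]
    - [0.0,-0.005,-0.02,-0.01,0,0,0]
    - [0.0,-0.01,0,-0.03,0,0,0]
    - [0.0,-0.02,0,-0.03,0,0,0]
    - [0.0,-0.02,0,-0.03,0,0,0]

```text
clock: 13.38
eef_pos: [0.5793, -0.0814, 0.1221]
tool_rot: [0.0, 0.999, 0.051, -0.0]
wrist_force: [0.7, -0.1, 0.4]
opening: -0.0001
grip_force: 0.0
```

>>> drive_tool:
  motion:
    - [0.0,-0.02,0,-0.03,0,0,0]
    - [0.0,-0.02,0,-0.02,0,0,0]
    - [0.0,0,0,0,0,0,0]
    - [0.0,0,0,0,0,0,0]

```text
clock: 13.72
eef_pos: [0.5404, -0.0862, 0.1724]
tool_rot: [0.001, 0.999, 0.05, 0.001]
wrist_force: [0.7, 0.2, -0.4]
opening: -0.0001
grip_force: 0.0
```

```bash
python3 w.py pics/w8.png
python3 - <<'E'
import cv2
v=cv2.imread("pics/w8.png");cv2.imwrite("pics/w8b.png",cv2.resize(v[0:240,300:640],None,fx=2.3,fy=2.3,interpolation=cv2.INTER_CUBIC))
E
```

```text
13.7667 tcp [ 0.5404 -0.086   0.1711] jig [-0.0483 -0.0235] [1.000e-04 9.987e-01 5.030e-02 1.000e-04] -0.0004538238737434575 [-0.11 -0.3  -0.49]
spacer 0.75 [422.  83.] [[0.0513, -0.1201], [0.0709, -0.085], [0.072, -0.1506], [0.0357, -0.1552], [0.0349, -0.0873]]
spacer 0.64 [167. 304.] [[-0.1815, 0.1434], [-0.1905, 0.1741], [-0.1484, 0.1422], [-0.183, 0.1016], [-0.228, 0.1325]]
stop 0.85 [469. 102.] [[0.0362, -0.1652], [0.0697, -0.116], [0.0715, -0.1946], [0.0205, -0.2035], [0.0193, -0.1207]]
```

View pics/w8b.png

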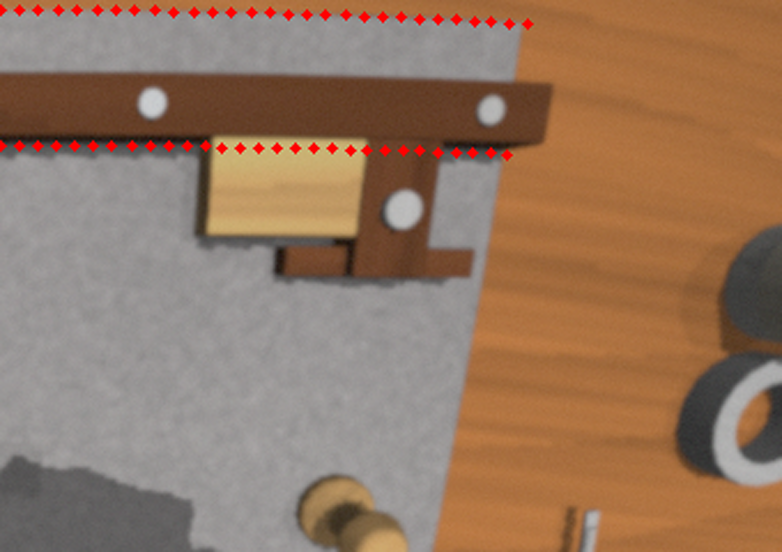

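The spacer (205–365, 138–238 in the crop) sits flat on the fence with its end on the stop block and a small gap to the lip. The finial, collar and chisel are undisturbed.

```bash
python3 -c "
from cell import robot; print(robot.hand_in())"
```

```text
the job is handed in; nothing more can be done
None
```

The spacer was pushed flat against the fence, slid along it into the corner pocket until it stalled on the end stop, and left there with the arm clear; the job was handed in at about 14 s (limit 51 s).

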